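Stow the opener under the tray's flap

TASK

Swing the flap of the wooden gadget tray up and back until it stays open by itself, then lay the folding pocket opener flat on the floor of the lower tier that the flap was covering, roughly in line with the tray's front-to-back direction. Leave the flap open, and leave the other small things where they are.

Things in the scene. Friction and masses are not known exactly. Their poses are not given: they have to be found in the camera images.
- tray: Fixed tray of light wood. Origin on the worktop under the centre of the flap bay; x from front (robot side) to back, y left, z up. Bay inside 116 (x) by 140 (y) mm, floor at z 6 mm; walls 6 mm thick: front and back 44 mm high, sides (y +-73) 64 mm. A narrow bay with no flap (y -76 to -130, 44 mm high, a wooden peg in it) adjoins; not for the opener.
- flap (a joint): Hinge of the darker wood flap (119x136x6 mm) lying over the flap bay. 0 shut (level), 1.57 upright, 2.15 stop, leaning back. Hinge line parallel to tray y at tray x +61, z 49 mm. 0.12 kg, turns easily: let go before upright it falls shut, past upright it falls open to the stop and stays.
- flap_pull (a point): Centre of the 22 mm steel ball that lifts the flap, on a thin stem in the flap's plane, 30 mm beyond its free edge, 155 mm from the hinge line, at tray y 0. With the flap shut it is in front of the tray at tray x -94, z 49 mm, free all round. Pinched along tray y from above, it turns between the fingers as the flap swings.
- opener: Folding pocket opener, a slim black bar lying flat on the worktop, 70 mm long (its y), 21 mm wide (its x, from -11 to +11 mm), 10 mm thick, 0.06 kg. Origin at the centre of its underside, z up. A tall black container stands behind and to the left, at about x 0.65 m and beyond, y over 0.15 m: keep the arm clear of it.
- lighter: Bystander: green pocket lighter with a metal end, lying flat, 80 mm long (its y), 24 mm wide, 12 mm thick; origin under its centre. Not wanted.
- peg: Bystander: purple clothes peg lying flat, 72 mm long (its y), 15 mm wide, 12 mm thick; origin under its centre. Not wanted.
Mind the look-alikes: they are no part of the job. Of the things like the opener, leave any that is blue or yellow; of the rest the larger one is meant.

How it is judged (in metres and radians):
On the way:
1. the flap is open past upright (value of joint flap above 1.65 rad), for 0.2 s.
At the end, for the whole second after the job is handed in: Flap open past upright (over 1.65 rad); opener at rest on the flap bay's floor, flat within 0.2 rad, origin within 40 mm (tray x) and 65 mm (tray y) of the bay's centre and under 20 mm up, its length within 0.4 rad of tray x; lighter and peg not shifted over 40 mm (value of joint flap above 1.65 rad and x of opener in the frame of tray between -0.04 and 0.04 m and y of opener in the frame of tray between -0.065 and 0.065 m and z of opener in the frame of tray below 0.02 m and angle between opener's own z axis and vertical below 0.2 rad and angle between the y axis of opener and the x axis of tray, either way round below 0.4 rad and linear speed of opener below 0.02 m/s); the robot touches nothing.
It fails at once if the lighter or the peg is shifted by more than 40 mm (distance of any of lighter, peg from where it was at the start of the episode above 0.04 m).
It also fails if it takes over 58 s, if anything falls off the work surface, if the arm or the gripper's body presses on something with over 40 N, if the wrist force passes 120 N, or if a joint passes its speed limit or range.

ROBOT

A 6-joint arm with a two-finger parallel gripper is mounted at the origin on a cart in front of the work surface, level with it; the furniture and walls round the work are solid. World frame = base frame: x ahead of the robot, y to its left, z up, the work surface at z = 0. Lengths are in mm, angles in degrees, forces in N, time in s.
With the tool pointing down it reaches from about 300 to 850 mm from the base axis. Payload 4.2 kg.
Tool frame: the origin (TCP) lies on the centre line of the jaws, within the pads' length; the fingertips stand 14 mm ahead of it and the grasp point (between the pads) lies 5 mm behind it (env.finger_overhang is the z of the fingertips in the tool frame, in mm); z points along the fingers, y is the line along which they close (so a half turn about z gives the same grasp; the last joint's range is limited). The gripper opens to 91 mm and grips with 3 to 60 N. Pads are 32 mm wide; open, the fingers measure 118 mm over their backs; the gripper's body (76 mm by 178 mm) begins 60 mm behind the grasp point.
Start: joints at [73.912, 18.312, 89.639, -0, 72.044, -1.146], TCP at [148.267, 555.571, 227.976] pointing down, gripper open.
Joint ranges: [-177.97, 177.97], [-48.28, 115.42], [12.27, 149.76], [-77.06, 257.06], [2.81, 150.46], [-146.56, 146.56]. Speed limits (degrees/s): [147.25, 147.25, 180, 180, 180, 180].

INTERFACE

Orientations are given as [roll, pitch, yaw] about the fixed x, y, z axes, in that order (R = Rz(yaw) Ry(pitch) Rx(roll)).
In Python, from workcell import sensors, viewer, env gives the robot as it stands. The module is installed in compiled form; this text tells all that it offers.
- The arm moves only by the tool step_arm, never from a script. Its argument "plan" is one flat list of numbers, 6 for each row, row after row: the shift along the tool's x, y, z in cm, then the turn, a rotation vector about the tool's x, y, z in rad. In form: [x, y, z, wx, wy, wz, x, y, z, wx, wy, wz, ...]. A call has 1 to 5 rows; each row shifts and turns the commanded pose from where the row before left it, along the tool's axes as they then stand; what a row does not reach is not made up. A row lasts 1/12 s, in which the tool goes at most 41.7 mm and 7.16 degrees, less where a joint would pass 70% of its speed; a pose out of reach is approached as far as the arm can. A call is refused whole if a number of a shift passes 4.17 or a number of a turn 0.125, either way. A call with a gripper value outside its range is refused whole. "hand" is the finger opening in cm, from 0 to 9.12, set as the call begins (left out, the last holds). The fingers move at their own pace and stop on an object; "newtons" is the grip in N (left out, the last holds). Time passes only in rows, so rows that do not move let the fingers close. It gives the time, the measured TCP pose, the force, the opening and the grip force at its end, in the units of the state.
- sensors.state(): the state, without advancing time (a new reading comes with each control period).
- viewer.grab_frame(name): name is "scene" or "side" or "wrist"; returns a dict with "img" (480x640x3 uint8, red, green, blue), "fx", "fy", "cx", "cy" (pixels), "position" and "attitude" of the camera in the world. Camera axes: x right, y down, z forward; pixel columns grow to the right and rows downward; lengths in mm; the calibration is good to about 2 mm. A picture is of the moment at which its call begins. There is no depth.
- env.job_done(): hands the job in; it is judged then, once.
Trained networks look in a picture, given as the dict that the camera call returned (one of the last four; its "shot" number tells which), for a name from the list of things; names that differ only in an ending like _2 or _b are one class to them, and where a whole thing is asked for, a point or a joint stands for the part that bears it (a point fixed in the world has none). Each returns a list of dicts, best first, with "score" (0 to 1); they miss things now and then, are a little off and sometimes report something else, mostly with a low value. They report only what shows in the picture. A call takes as long as a camera call. They do not tell look-alikes from the thing itself.
- viewer.boxes_of(name, picture): "location" ([column, row] in pixels, amid what is visible of it).
- viewer.pinpoint(name, picture): "location" ([column, row] in pixels: a listed point, or the origin of a listed thing).
The state is a dict: "time_s": time; "qpos": joint angles; "qvel": joint speeds; "effort": joint torques, N m; "ee_pos": TCP position; "ee_rot": TCP orientation; "force": force on the tool from outside, world axes, zero at the start; "torque": the same for the moment, N m; "gripper_width": finger opening in mm; "gripper_force": force on a finger pad.
Only numpy, scipy, OpenCV 4.12 (cv2) and the standard library are available. Lean on these libraries where they do the work, as an engineer would, in place of code of your own. Each camera call takes 0.05 s, during which the arm holds its last target. There are 200 camera calls.

## Working session

There is one attempt and no reset: what is moved stays moved. The work goes in short steps, Python scripts to look and compute and a tool call to move; the robot and the scene stay as the last step left them, time stands still between calls to the robot, and variables do not carry over. Pictures are saved under pics/ and viewed, at most 10 in all, crops included, and the job is handed in when it is done.

Besides the shell and the picture viewer there is one more tool, called as name(argument=value, ...), one argument or row to a line, values as JSON. step_arm: Moves the arm, as the interface text tells. Its arguments: {"type":"object","properties":{"plan":{"type":"array","items":{"type":"number"}},"hand":{"type":"number"},"newtons":{"type":"number"}},"required":["plan"]}

```bash
mkdir -p pics; cat > h.py <<'E'
import numpy as np, cv2
from scipy.spatial.transform import Rotation as R
from workcell import sensors, viewer, env
def rot(a):
    a=np.array(a,float)
    if a.shape==(3,3): return a
    if a.size==4: return R.from_quat(a).as_matrix()
    return R.from_euler('xyz',a,degrees=True).as_matrix()
def ray(f,p):
    d=rot(f["attitude"])@np.array([(p[0]-f["cx"])/f["fx"],(p[1]-f["cy"])/f["fy"],1]); return np.array(f["position"],float),d
def atz(f,p,z):
    o,d=ray(f,p); return (o+d*(z-o[2])/d[2]).round(1)
def proj(f,P):
    c=rot(f["attitude"]).T@(np.array(P,float)-np.array(f["position"])); return [f["fx"]*c[0]/c[2]+f["cx"],f["fy"]*c[1]/c[2]+f["cy"]]
def tri(f,p,g,q):
    A=[];b=[]
    for (o,d) in (ray(f,p),ray(g,q)):
        d=d/np.linalg.norm(d);M=np.eye(3)-np.outer(d,d);A.append(M);b.append(M@o)
    return np.linalg.solve(sum(A),sum(b)).round(1)
def save(f,n): cv2.imwrite(f"pics/{n}.png",f["img"][:,:,::-1])
E
python3 - <<'E'
from h import *
for n in("scene","side","wrist"):
    f=viewer.grab_frame(n); save(f,n+"0")
    print(n,f["position"],f["attitude"],f["fx"])
    for t,z in(("tray",0),("flap_pull",49),("opener",0),("lighter",0),("peg",0)):
        for r in viewer.pinpoint(t,f)[:4]: print(t,np.round(r["location"]),round(r["score"],2),atz(f,r["location"],z))
print(sensors.state())
E
```

```text
scene [ -96.08094543 -290.18369855  658.07152163] [-128.86553506    0.62913446  -58.62588669] 470.1520059868878
tray [448. 296.] 0.66 [ 557.6 -157.2    0. ]
flap_pull [431. 307.] 0.55 [ 468.9 -150.5   49. ]
opener [274. 253.] 0.7 [489.  205.4   0. ]
opener [264. 225.] 0.64 [555.7 282.    0. ]
opener [289. 280.] 0.61 [435.9 130.6   0. ]
opener [350. 310.] 0.59 [428.4 -13.6   0. ]
lighter [223. 237.] 0.82 [472.8 335.    0. ]
lighter [271. 251.] 0.2 [488.3 214.2   0. ]
peg [334. 271.] 0.56 [504.7  65.2   0. ]
side [310.2481456  978.45895634 502.88816713] [-115.67224259    0.88302    -165.68280722] 605.1324752653404
tray [343. 215.] 0.96 [ 560.2 -173.4    0. ]
flap_pull [389. 197.] 0.73 [ 463.  -170.4   49. ]
opener [395. 248.] 0.73 [430.8 -37.4   0. ]
opener [378. 291.] 0.72 [435.7 125.6   0. ]
opener [275. 333.] 0.71 [563.9 277.8   0. ]
opener [342. 312.] 0.64 [479.6 202.1   0. ]
lighter [324. 362.] 0.95 [476.7 329.    0. ]
wrist [ 69.09284437 576.70790102 385.36844615] [ 1.63330434e+02 -4.22852398e-02  7.50429917e+01] 377.4257724482017
{'time_s': 0.9, 'qpos': array([ 7.39116707e+01,  1.83116125e+01,  8.96382494e+01, -9.92665379e-04,
        7.20430079e+01, -1.14493198e+00]), 'qvel': array([-0.08568425, -0.02584298, -0.00191409, -0.01948588, -0.00658204,
        0.04491723]), 'effort': array([ 1.05419764e-03, -4.12341714e+01, -2.32233113e+01,  7.28964829e-02,
        3.74498020e-02, -1.24649624e-07]), 'ee_pos': array([148.27437018, 555.58090777, 227.9839071 ]), 'ee_rot': array([1.79992890e+02, 1.08663307e-03, 1.65056909e+02]), 'force': array([ 1.36170957,  0.05850278, -0.50031049]), 'torque': array([-0.04055493,  0.02509864,  0.0111643 ]), 'gripper_force': 0.0, 'gripper_width': 91.36650404914766}
```

View pics/scene0.png

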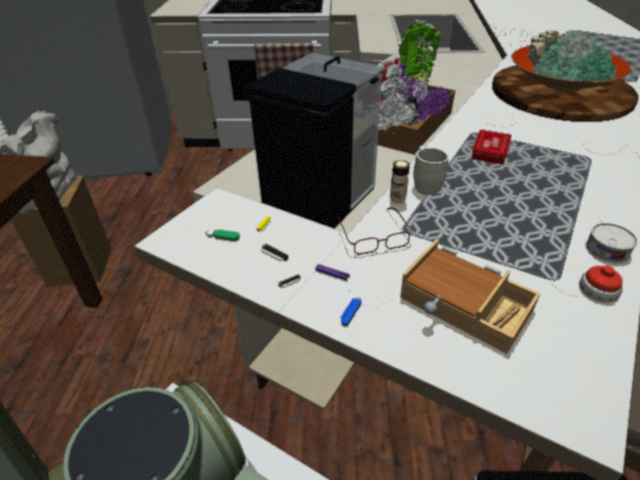

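View pics/side0.png

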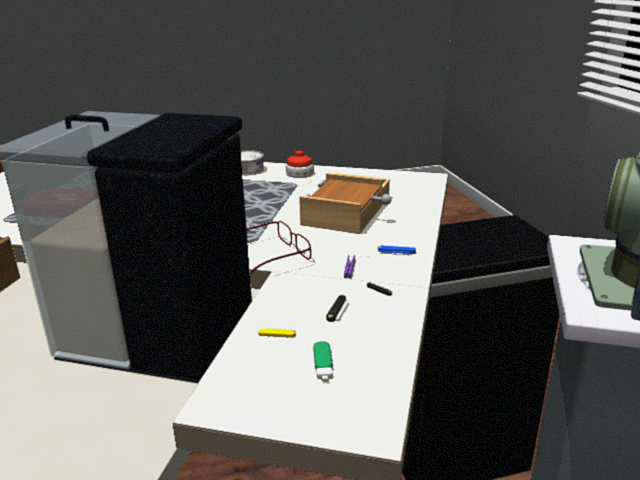

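The scene picture shows four bars like the opener:
- black, larger, at scene (274,253) / side (337,308)
- black, small, at scene (289,280)
- blue, at scene (351,311)
- yellow, at scene (264,224)

Leaving out blue and yellow, the larger black one at (274,253) is the one meant. The tray is at (460,290), with its ball at (431,307). I'll confirm the opener in a crop and measure it.

```bash
python3 - <<'E'
from h import *
f=viewer.grab_frame("scene");g=viewer.grab_frame("side")
def blob(fr,c,r=28,thr=75):
    x,y=c;im=fr["img"][y-r:y+r,x-r:x+r].max(axis=2);m=(im<thr).astype(np.uint8)
    n,l,s,ce=cv2.connectedComponentsWithStats(m);k=1+np.argmin([abs(ce[i]-r).sum()-s[i,4]*.05 for i in range(1,n)])
    ys,xs=np.where(l==k);P=np.array([atz(fr,(a+x-r,b+y-r),6)[:2] for a,b in zip(xs,ys)])
    return cv2.minAreaRect(P.astype(np.float32)),len(xs)
for nm,a,b in(("big",(274,253),(337,308)),("small",(289,280),(379,289))):
    print(nm,blob(f,a),blob(g,b))
a=viewer.pinpoint("flap_pull",f)[0]["location"];b=viewer.pinpoint("flap_pull",g)[0]["location"]
print("ball",a,b,tri(f,a,g,b))
a=viewer.pinpoint("tray",f)[0]["location"];b=viewer.pinpoint("tray",g)[0]["location"]
print("tray",a,b,tri(f,a,g,b))
c=lambda fr,x,y,w,h,s:cv2.resize(fr["img"][y:y+h,x:x+w],(w*s,h*s),interpolation=cv2.INTER_CUBIC)
A=c(f,395,235,150,125,5)[:,:,::-1]
cv2.imwrite("pics/tray_c.png",A)
B=np.hstack([c(f,240,215,75,75,5),c(g,320,270,75,75,5)])[:,:,::-1]
cv2.imwrite("pics/op_c.png",B)
E
```

```text
big (((487.252197265625, 199.71876525878906), (65.7450942993164, 12.022655487060547), 83.0350341796875), 112) (((490.4261779785156, 200.9344482421875), (75.93814849853516, 14.806580543518066), 86.96060180664062), 208)
small (((431.72760009765625, 127.08306121826172), (6.677075386047363, 41.975337982177734), 63.10371398925781), 50) (((435.0685729980469, 127.54784393310547), (13.386573791503906, 48.69402313232422), 61.65157699584961), 113)
ball [431.2, 308.0] [390.6, 200.9] [ 459.9 -151.9   50.6]
tray [452.5, 294.6] [342.7, 218.2] [ 560.4 -162.4   -0.8]
```

View pics/tray_c.png

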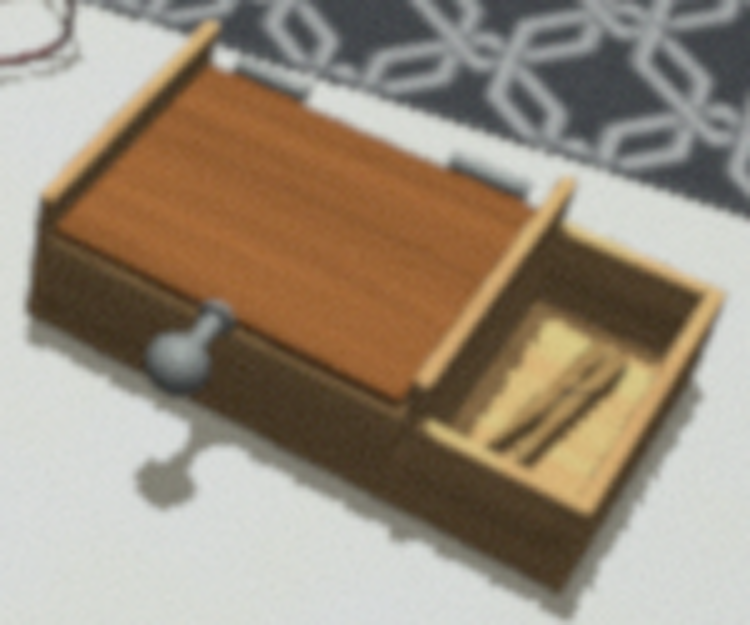

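View pics/op_c.png

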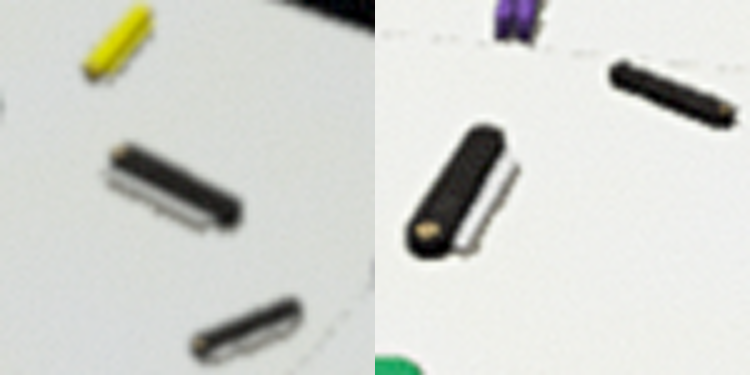

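The crop confirms it: the bar at scene (274,253) is clearly the larger black one, and the small one is at (289,280). In the tray crop the flap is shut, with the ball at crop (180,360). Next I get the tray yaw from the wall corners and plan the approach.

```bash
cat >> h.py <<'E'
def goto(P,yaw,rows=None,rollpitch=None):
    "print shift rows in tool axes (cm) to TCP P with yaw (deg), tool down; turn spread evenly"
    s=sensors.state();p=s["ee_pos"];r=rot(s["ee_rot"])
    t=rot([180,0,yaw]); w=(R.from_matrix(r).inv()*R.from_matrix(t)).as_rotvec()
    print("pos",p.round(1),"rot",s["ee_rot"].round(2),"turn",w.round(3),"d start axes cm",(r.T@(np.array(P)-p)/10).round(2),"d end axes cm",(t.T@(np.array(P)-p)/10).round(2))
E
python3 - <<'E'
from h import *
f=viewer.grab_frame("scene")
c=lambda u,v:(395+u/5,235+v/5)
LF,LB,RF,RB=[atz(f,c(*p),64) for p in((47,195),(213,25),(422,384),(570,182))]
print(LF,LB,RF,RB)
for a,b in((LF,LB),(RF,RB)): d=b-a;print(np.degrees(np.arctan2(d[1],d[0])),np.linalg.norm(d))
for a,b in((RF,LF),(RB,LB)): d=b-a;print(np.degrees(np.arctan2(-d[0],d[1])),np.linalg.norm(d))
print((LF+LB+RF+RB)/4)
for y in (170,175): goto([460,-155,150],y)
E
```

```text
[505.2 -82.5  64. ] [628. -99.  64.] [ 485.2 -226.9   64. ] [ 608.8 -243.4   64. ]
-7.652703071958613 123.90355120011695
-7.603752395464317 124.69647148175441
-7.885535126032664 145.77846205801458
-7.573850127075324 145.67086187704115
[ 556.8  -162.95   64.  ]
pos [148.3 555.6 228. ] rot [180.     0.   165.06] turn [ 0.     0.    -0.086] d start axes cm [-48.44 -60.62   7.8 ] d end axes cm [-43.04 -64.56   7.8 ]
pos [148.3 555.6 228. ] rot [180.     0.   165.06] turn [ 0.     0.    -0.173] d start axes cm [-48.44 -60.62   7.8 ] d end axes cm [-37.25 -68.07   7.8 ]
```

step_arm(
  plan=[0,0,0,0,0,-0.125,-1.9,-3.1,0.3,0,0,0,-1.9,-3.1,0.3,0,0,0,-1.9,-3.1,0.3,0,0,0,-1.9,-3.1,0.3,0,0,0],
  hand=6,
  newtons=15,
)

```text
time_s: 1.67
ee_pos: [207.0, 421.0, 215.7]
ee_rot: [180.0, 0.0, 172.3]
force: [1.7, 0.4, 1.0]
gripper_width: 61.6
gripper_force: 0.0
```

step_arm(
  plan=[-1.9,-3.1,0.3,0,0,0,-1.9,-3.1,0.3,0,0,0,-1.9,-3.1,0.3,0,0,0,-1.9,-3.1,0.3,0,0,0,-1.9,-3.1,0.3,0,0,0],
)

```text
time_s: 2.08
ee_pos: [280.2, 254.4, 201.1]
ee_rot: [180.0, 0.0, 172.3]
force: [0.7, -0.2, 0.7]
gripper_width: 60.0
gripper_force: 0.0
```

step_arm(
  plan=[-1.9,-3.1,0.3,0,0,0,-1.9,-3.1,0.3,0,0,0,-1.9,-3.1,0.3,0,0,0,-1.9,-3.1,0.3,0,0,0,-1.9,-3.1,0.3,0,0,0],
)

```text
time_s: 2.5
ee_pos: [353.5, 87.9, 186.2]
ee_rot: [180.0, 0.1, 172.2]
force: [0.4, 0.0, -0.1]
gripper_width: 60.0
gripper_force: 0.0
```

step_arm(
  plan=[-1.9,-3.1,0.3,0,0,0,-1.9,-3.1,0.3,0,0,0,-1.9,-3.1,0.3,0,0,0,-1.9,-3.1,0.3,0,0,0,-1.9,-3.1,0.3,0,0,0],
)

```text
time_s: 2.92
ee_pos: [426.7, -78.8, 171.1]
ee_rot: [180.0, 0.0, 172.2]
force: [0.3, 0.6, -0.2]
gripper_width: 59.9
gripper_force: 0.0
```

step_arm(
  plan=[-1.2,-1.9,0.3,0,0,0,-1,-1.6,0.3,0,0,0,0,0,0,0,0,0],
)

```text
time_s: 3.17
ee_pos: [444.7, -117.4, 164.5]
ee_rot: [-179.9, 0.1, 172.0]
force: [0.7, 0.6, 0.7]
gripper_width: 59.8
gripper_force: 0.0
```

```bash
python3 - <<'E'
from h import *
w=viewer.grab_frame("wrist");save(w,"w1")
goto([462,-151,48],172.35)
for r in viewer.pinpoint("flap_pull",w)[:2]: print(r["location"],r["score"],atz(w,r["location"],49))
print(proj(w,[462,-151,49]))
E
```

```text
pos [ 443.6 -115.6  164.6] rot [ 1.7998e+02 -3.0000e-02  1.7206e+02] turn [ 0.    -0.001 -0.005] d start axes cm [-2.32 -3.25 11.66] d end axes cm [-2.3  -3.26 11.66]
[281.6, 277.2] 0.98 [ 467.  -149.8   49. ]
[np.float64(278.9264288549926), np.float64(271.4441014657096)]
```

View pics/w1.png

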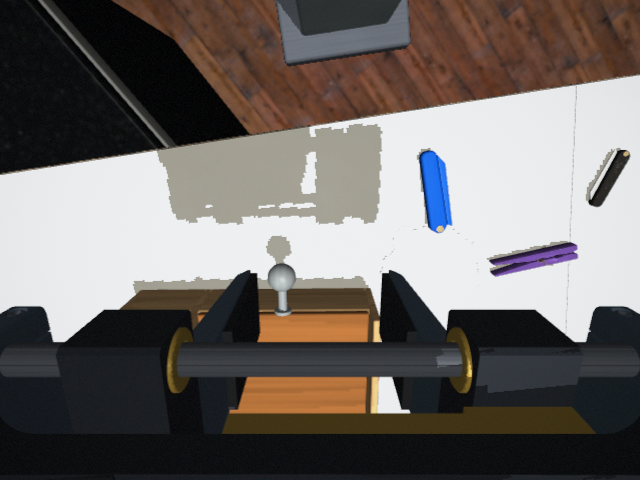

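The wrist view shows the ball at (281,277), stem towards the tray, and a clear way down. I use (465.5,-150.3).

step_arm(
  plan=[-1.35,-1.55,0,0,0,0,-1.3,-1.55,2,0,0,0,0,0,3,0,0,0,0,0,3,0,0,0,0,0,2,0,0,0],
)

```text
time_s: 3.68
ee_pos: [463.9, -147.2, 63.2]
ee_rot: [179.9, -0.1, 172.3]
force: [-0.9, -0.2, 0.2]
gripper_width: 60.5
gripper_force: 0.0
```

step_arm(
  plan=[0,0,1.6,0,0,0,0,0,0,0,0,0,0,0,0,0,0,0],
)

```text
time_s: 3.93
ee_pos: [464.8, -147.6, 48.9]
ee_rot: [180.0, -0.1, 172.3]
force: [-0.4, -0.8, -0.1]
gripper_width: 60.0
gripper_force: 0.0
```

step_arm(
  plan=[0,0,0,0,0,0,0,0,0,0,0,0,0,0,0,0,0,0,0,0,0,0,0,0,0,0,0,0,0,0],
  hand=0.5,
)

```text
time_s: 4.35
ee_pos: [465.6, -148.9, 49.5]
ee_rot: [-180.0, 0.1, 172.2]
force: [0.1, 0.8, -1.0]
gripper_width: 29.5
gripper_force: 0.0
```

```bash
python3 - <<'E'
from h import *
s=sensors.state();print(s["ee_pos"],s["ee_rot"],s["gripper_width"],s["gripper_force"],s["force"])
# arc rows: tool x = -tray x, z down
t0=np.asin(2/155);th=np.linspace(0,1.85,15)
x=61-155*np.cos(th);z=49+155*np.sin(th)
for a,b in zip(np.diff(x),np.diff(z)):print(round(-a/10,2),round(-b/10,2))
E
```

```text
[ 465.61545816 -148.91746302   49.53899468] [-1.79991258e+02  6.95393948e-02  1.72217991e+02] 29.50518673409021 0.0 [ 0.14393142  0.78232193 -1.03127813]
-0.14 -2.04
-0.4 -2.01
-0.66 -1.94
-0.91 -1.83
-1.15 -1.7
-1.36 -1.53
-1.55 -1.34
-1.71 -1.12
-1.85 -0.89
-1.95 -0.63
-2.01 -0.37
-2.04 -0.1
-2.04 0.17
-2.0 0.43
```

step_arm(
  plan=[0,0,0,0,0,0,0,0,0,0,0,0,0,0,0,0,0,0],
)

```text
time_s: 4.6
ee_pos: [465.4, -149.8, 49.2]
ee_rot: [-179.9, 0.0, 172.3]
force: [-2.3, -5.5, 2.6]
gripper_width: 20.5
gripper_force: 15.0
```

step_arm(
  plan=[-0.04,0,-1,0,0,0,-0.1,0,-1,0,0,0,-0.2,0,-1,0,0,0,-0.2,0,-1,0,0,0],
)

```text
time_s: 4.93
ee_pos: [470.5, -150.4, 89.2]
ee_rot: [-179.9, -0.0, 172.2]
force: [-0.2, -5.1, -0.7]
gripper_width: 20.5
gripper_force: 15.0
```

Ball gripped and the flap is rising; I continue along the arc.

step_arm(
  plan=[-0.66,0,-1.94,0,0,0,-0.91,0,-1.83,0,0,0,-1.15,0,-1.7,0,0,0,-1.36,0,-1.53,0,0,0],
)

```text
time_s: 5.27
ee_pos: [510.8, -155.7, 159.8]
ee_rot: [-179.9, -0.0, 172.2]
force: [1.0, -3.9, -3.4]
gripper_width: 20.6
gripper_force: 15.0
```

step_arm(
  plan=[-1.55,0,-1.34,0,0,0,-1.71,0,-1.12,0,0,0,-1.85,0,-0.89,0,0,0,-1.95,0,-0.63,0,0,0],
)

```text
time_s: 5.6
ee_pos: [581.4, -165.0, 199.8]
ee_rot: [-180.0, -0.0, 172.2]
force: [0.1, -1.5, -2.2]
gripper_width: 20.8
gripper_force: 15.0
```

step_arm(
  plan=[-2.01,0,-0.37,0,0,0,-2.04,0,-0.1,0,0,0,-2.04,0,0.17,0,0,0,-2,0,0.43,0,0,0,0,0,0,0,0,0],
)

```text
time_s: 6.02
ee_pos: [665.4, -176.0, 197.1]
ee_rot: [180.0, 0.3, 172.2]
force: [2.2, 0.3, 5.7]
gripper_width: 20.7
gripper_force: 15.0
```

step_arm(
  plan=[0,0,0,0,0,0,0,0,0,0,0,0,0,0,0,0,0,0,0,0,0,0,0,0],
  hand=6,
)

```text
time_s: 6.35
ee_pos: [660.4, -175.3, 197.1]
ee_rot: [180.0, -0.1, 172.2]
force: [-1.0, -0.6, 0.4]
gripper_width: 44.7
gripper_force: 0.0
```

step_arm(
  plan=[0,0,-2,0,0,0,0,0,-3,0,0,0,0,0,-2,0,0,0,2,0,0,0,0,0,3,0,0,0,0,0],
)

```text
time_s: 6.77
ee_pos: [613.0, -169.0, 268.2]
ee_rot: [-180.0, 0.2, 172.2]
force: [-0.3, -0.4, -0.3]
gripper_width: 60.1
gripper_force: 0.0
```

```bash
python3 - <<'E'
from h import *
f=viewer.grab_frame("side");g=viewer.grab_frame("scene")
cv2.imwrite("pics/flap.png",np.hstack([f["img"][140:290,250:450],g["img"][180:330,370:570]])[:,:,::-1].repeat(2,0).repeat(2,1))
a=viewer.pinpoint("flap_pull",f);b=viewer.pinpoint("flap_pull",g)
if a and b: print(a[0],b[0],tri(f,a[0]["location"],g,b[0]["location"]))
goto([488,201,150],84)
E
```

```text
{'location': [274.5, 124.3], 'score': 0.96} {'location': [504.0, 185.7], 'score': 0.82} [ 704.4 -184.   180.5]
pos [ 611.1 -168.7  268. ] rot [1.7999e+02 5.0000e-02 1.7220e+02] turn [1.000e-03 1.000e-03 1.539e+00] d start axes cm [17.22 34.96 11.79] d end axes cm [ 35.48 -16.11  11.8 ]
```

View pics/flap.png

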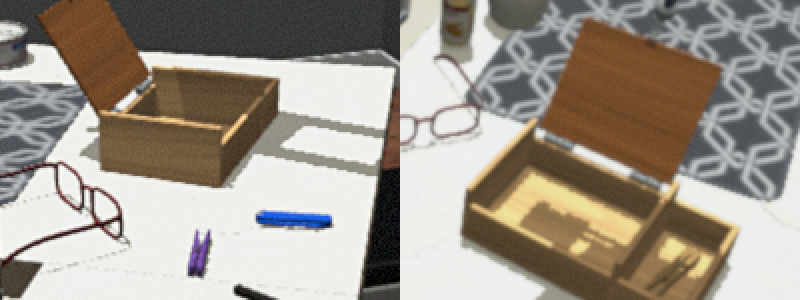

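The flap is open at its stop: the ball measured at (704,-184,180), or tray x 146, fits 2.15 rad. The bay is lit and empty. Next is the opener.

```bash
cat >> h.py <<'E'
def rows(P,yaw,n):
    s=sensors.state();p=s["ee_pos"];y0=s["ee_rot"][2];d=(np.array(P)-p)/n/10;dy=((yaw-y0+180)%360-180)/n;o=[]
    for k in range(n): o+=list((rot([180,0,y0+k*dy]).T@d).round(1)+0)+[0,0,round(-np.radians(dy),3)]
    print([float(v) for v in o])
E
python3 -c "
from h import *
rows([488,201,150],84,15)"
```

```text
[1.1, 2.3, 0.8, 0.0, 0.0, 0.103, 1.4, 2.2, 0.8, 0.0, 0.0, 0.103, 1.6, 2.0, 0.8, 0.0, 0.0, 0.103, 1.8, 1.9, 0.8, 0.0, 0.0, 0.103, 2.0, 1.7, 0.8, 0.0, 0.0, 0.103, 2.1, 1.5, 0.8, 0.0, 0.0, 0.103, 2.3, 1.2, 0.8, 0.0, 0.0, 0.103, 2.4, 1.0, 0.8, 0.0, 0.0, 0.103, 2.5, 0.7, 0.8, 0.0, 0.0, 0.103, 2.6, 0.5, 0.8, 0.0, 0.0, 0.103, 2.6, 0.2, 0.8, 0.0, 0.0, 0.103, 2.6, 0.0, 0.8, 0.0, 0.0, 0.103, 2.6, -0.3, 0.8, 0.0, 0.0, 0.103, 2.5, -0.6, 0.8, 0.0, 0.0, 0.103, 2.5, -0.8, 0.8, 0.0, 0.0, 0.103]
```

step_arm(
  plan=[1.1,2.3,0.8,0,0,0.103,1.4,2.2,0.8,0,0,0.103,1.6,2.0,0.8,0,0,0.103,1.8,1.9,0.8,0,0,0.103,2.0,1.7,0.8,0,0,0.103],
)

```text
time_s: 7.38
ee_pos: [571.5, -44.8, 227.0]
ee_rot: [180.0, 0.0, 142.4]
force: [0.9, 0.3, 0.1]
gripper_width: 60.1
gripper_force: 0.0
```

step_arm(
  plan=[2.1,1.5,0.8,0,0,0.103,2.3,1.2,0.8,0,0,0.103,2.4,1.0,0.8,0,0,0.103,2.5,0.7,0.8,0,0,0.103,2.6,0.5,0.8,0,0,0.103],
)

```text
time_s: 7.8
ee_pos: [530.2, 79.0, 187.1]
ee_rot: [179.9, 0.0, 112.9]
force: [0.3, -0.5, -0.1]
gripper_width: 60.1
gripper_force: 0.0
```

step_arm(
  plan=[2.6,0.2,0.8,0,0,0.103,2.6,0,0.8,0,0,0.103,2.6,-0.3,0.8,0,0,0.103,2.5,-0.6,0.8,0,0,0.103,2.5,-0.8,0.8,0,0,0.103],
)

```text
time_s: 8.22
ee_pos: [489.7, 203.1, 147.1]
ee_rot: [180.0, -0.0, 83.4]
force: [0.7, 0.8, 0.4]
gripper_width: 60.0
gripper_force: 0.0
```

```bash
python3 - <<'E'
from h import *
w=viewer.grab_frame("wrist");save(w,"w2")
for r in viewer.pinpoint("opener",w)[:4]: print(np.round(r["location"]),round(r["score"],2),atz(w,r["location"],0))
u,v=map(int,proj(w,[488,201,8]));r=70
m=(w["img"].max(axis=2)<80).astype(np.uint8)
m[260:,:]=0
n,l,s,ce=cv2.connectedComponentsWithStats(m)
for i in range(1,n):
    if 300<s[i,4]<6000:
        ys,xs=np.where(l==i);P=np.array([atz(w,q,9)[:2] for q in zip(xs,ys)],np.float32);print(ce[i],s[i],cv2.minAreaRect(P))
goto([488,201,150],84);print(u,v)
E
```

```text
[396. 120.] 0.9 [558.3 285.9   0. ]
[268. 323.] 0.83 [434.5 125.9   0. ]
[313. 237.] 0.62 [483.9 200.7   0. ]
[38.94799816 58.89484584] [   0    0  122  107 4346] ((316.74652099609375, 360.2864685058594), (68.07177734375, 84.84288024902344), 88.26428985595703)
[318.17652764 228.20271581] [ 309  193   19   67 1031] ((489.2557373046875, 211.1562042236328), (54.905677795410156, 13.868677139282227), 84.84551239013672)
[101.8456246  240.69748441] [   6  209  158   51 4651] ((298.0599060058594, 226.87730407714844), (42.05659866333008, 127.84764862060547), 83.51691436767578)
pos [488.5 204.5 146.2] rot [-1.7988e+02 -3.0000e-02  8.3840e+01] turn [-0.002 -0.    -0.003] d start axes cm [-0.35 -0.01 -0.38] d end axes cm [-0.35 -0.01 -0.38]
317 238
```

View pics/w2.png

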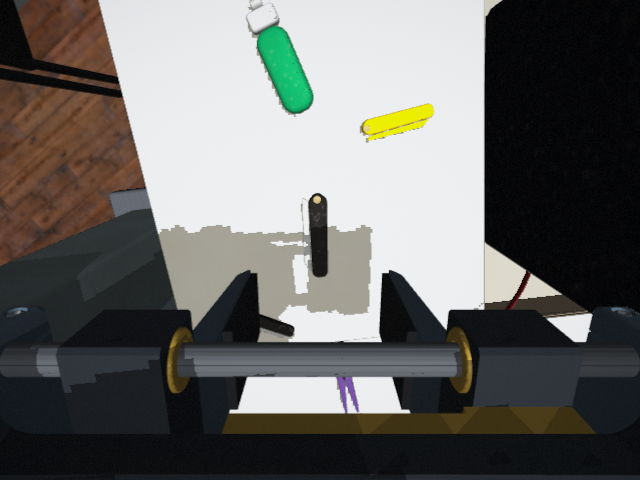

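The opener lies at (318,235), between its ends at (317,193) and (320,277). It is in line with the fingers, with its silver strip on the left and clear space either side. I go down.

step_arm(
  plan=[-0.25,-0.25,3,0,0,0,0,0,3,0,0,0,0,0,3,0,0,0,0,0,2,0,0,0,0,0,1,0,0,0],
)

```text
time_s: 8.73
ee_pos: [486.0, 198.4, 24.9]
ee_rot: [-179.8, 0.1, 83.7]
force: [-0.2, -0.5, -0.3]
gripper_width: 59.7
gripper_force: 0.0
```

step_arm(
  plan=[0,0,0.6,0,0,0,0,0,0.3,0,0,0,0,0,0,0,0,0],
)

```text
time_s: 8.98
ee_pos: [487.3, 199.3, 18.8]
ee_rot: [179.9, -0.0, 83.7]
force: [0.4, 0.4, -0.2]
gripper_width: 60.1
gripper_force: 0.0
```

step_arm(
  plan=[0,0,0.3,0,0,0,0,0,0,0,0,0],
)

```text
time_s: 9.15
ee_pos: [487.1, 199.4, 16.2]
ee_rot: [179.9, -0.1, 83.7]
force: [-0.1, 0.3, -0.5]
gripper_width: 59.6
gripper_force: 0.0
```

step_arm(
  plan=[0,0,0,0,0,0,0,0,0,0,0,0,0,0,0,0,0,0,0,0,0,0,0,0,0,0,0,0,0,0],
  hand=0.3,
  newtons=20,
)

```text
time_s: 9.57
ee_pos: [486.5, 199.2, 15.6]
ee_rot: [180.0, -0.0, 83.7]
force: [-0.7, -0.1, 0.5]
gripper_width: 29.3
gripper_force: 0.0
```

step_arm(
  plan=[0,0,0,0,0,0,0,0,0,0,0,0,0,0,0,0,0,0],
)

```text
time_s: 9.82
ee_pos: [486.5, 199.2, 15.5]
ee_rot: [180.0, -0.0, 83.7]
force: [0.4, 0.1, 1.9]
gripper_width: 20.5
gripper_force: 20.0
```

step_arm(
  plan=[0,0,-1.5,0,0,0,0,0,-3,0,0,0,0,0,-3,0,0,0,0,0,-3,0,0,0,0,0,-3,0,0,0],
)

```text
time_s: 10.23
ee_pos: [485.9, 199.0, 151.6]
ee_rot: [-180.0, 0.0, 83.7]
force: [-0.3, 0.4, -1.4]
gripper_width: 20.0
gripper_force: 20.0
```

```bash
python3 -c "
from h import *
w=viewer.grab_frame('wrist');save(w,'w3')
s=sensors.state();print(s['gripper_width'],s['gripper_force'],s['ee_pos'])
rows([553,-162,155],172.3,15)"
```

```text
20.65112782808551 19.975868817418814 [489.4815239  200.44320108 157.68153753]
[-2.4, 0.7, 0.0, 0.0, 0.0, -0.103, -2.4, 0.4, 0.0, 0.0, 0.0, -0.103, -2.4, 0.2, 0.0, 0.0, 0.0, -0.103, -2.5, -0.1, 0.0, 0.0, 0.0, -0.103, -2.4, -0.3, 0.0, 0.0, 0.0, -0.103, -2.4, -0.6, 0.0, 0.0, 0.0, -0.103, -2.3, -0.8, 0.0, 0.0, 0.0, -0.103, -2.2, -1.0, 0.0, 0.0, 0.0, -0.103, -2.1, -1.3, 0.0, 0.0, 0.0, -0.103, -2.0, -1.5, 0.0, 0.0, 0.0, -0.103, -1.8, -1.7, 0.0, 0.0, 0.0, -0.103, -1.6, -1.8, 0.0, 0.0, 0.0, -0.103, -1.4, -2.0, 0.0, 0.0, 0.0, -0.103, -1.2, -2.1, 0.0, 0.0, 0.0, -0.103, -1.0, -2.2, 0.0, 0.0, 0.0, -0.103]
```

View pics/w3.png

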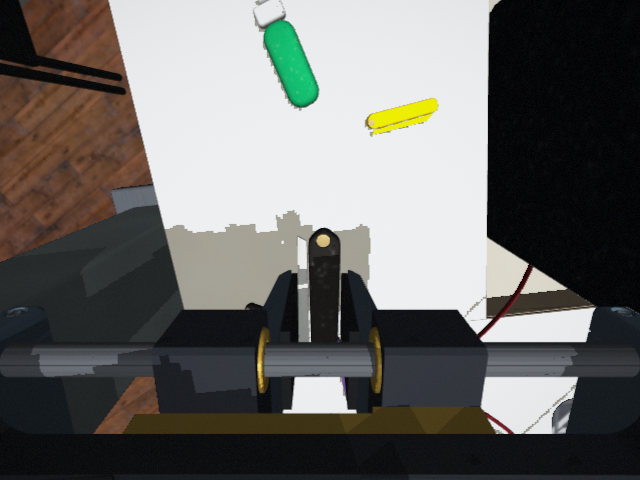

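The opener is held at 20.6 mm width, in line with the fingers, with its gold end at (323,241). I carry it over the bay.

step_arm(
  plan=[-2.4,0.7,0,0,0,-0.103,-2.4,0.4,0,0,0,-0.103,-2.4,0.2,0,0,0,-0.103,-2.5,-0.1,0,0,0,-0.103,-2.4,-0.3,0,0,0,-0.103],
)

```text
time_s: 10.7
ee_pos: [506.8, 77.2, 150.1]
ee_rot: [-180.0, -0.0, 113.5]
force: [1.1, 0.1, -1.0]
gripper_width: 20.1
gripper_force: 20.0
```

step_arm(
  plan=[-2.4,-0.6,0,0,0,-0.103,-2.3,-0.8,0,0,0,-0.103,-2.2,-1.0,0,0,0,-0.103,-2.1,-1.3,0,0,0,-0.103,-2.0,-1.5,0,0,0,-0.103],
)

```text
time_s: 11.12
ee_pos: [527.7, -44.0, 150.0]
ee_rot: [-180.0, -0.0, 143.0]
force: [-0.1, -0.6, -0.2]
gripper_width: 20.6
gripper_force: 20.0
```

step_arm(
  plan=[-1.8,-1.7,0,0,0,-0.103,-1.6,-1.8,0,0,0,-0.103,-1.4,-2.0,0,0,0,-0.103,-1.2,-2.1,0,0,0,-0.103,-1.0,-2.2,0,0,0,-0.103],
)

```text
time_s: 11.53
ee_pos: [548.8, -163.7, 149.9]
ee_rot: [180.0, -0.0, 172.5]
force: [-0.3, -1.0, -1.1]
gripper_width: 20.2
gripper_force: 20.0
```

step_arm(
  plan=[0,0,0,0,0,0,0,0,0,0,0,0],
)

```text
time_s: 11.7
ee_pos: [548.8, -163.4, 149.8]
ee_rot: [180.0, -0.1, 172.0]
force: [0.1, 0.2, -0.4]
gripper_width: 20.2
gripper_force: 20.0
```

```bash
python3 -c "
from h import *
goto([553,-162,22],172.3)"
```

```text
pos [ 548.8 -163.4  149.8] rot [ 1.7996e+02 -6.0000e-02  1.7203e+02] turn [ 0.001 -0.001 -0.005] d start axes cm [-0.41  0.19 12.78] d end axes cm [-0.4   0.19 12.78]
```

step_arm(
  plan=[-0.6,0.1,2.5,0,0,0,0,0,3,0,0,0,0,0,3,0,0,0,0,0,2,0,0,0,0,0,1,0,0,0],
)

```text
time_s: 12.12
ee_pos: [552.8, -160.5, 32.4]
ee_rot: [179.9, -0.3, 172.2]
force: [-0.1, 0.3, -0.4]
gripper_width: 20.4
gripper_force: 20.0
```

step_arm(
  plan=[0,0,0.7,0,0,0,0,0,0.4,0,0,0,0,0,0.1,0,0,0,0,0,0,0,0,0],
)

```text
time_s: 12.45
ee_pos: [555.8, -162.4, 24.3]
ee_rot: [-180.0, 0.1, 172.2]
force: [0.1, -0.1, -0.6]
gripper_width: 20.4
gripper_force: 20.0
```

step_arm(
  plan=[0,0,0.2,0,0,0,0,0,0.1,0,0,0,0,0,0,0,0,0],
)

```text
time_s: 12.7
ee_pos: [555.8, -162.6, 21.5]
ee_rot: [-180.0, 0.1, 172.2]
force: [-0.3, -0.6, 3.0]
gripper_width: 20.3
gripper_force: 20.0
```

step_arm(
  plan=[0,0,0,0,0,0,0,0,0,0,0,0,0,0,0,0,0,0,0,0,0,0,0,0],
  hand=4.5,
)

```text
time_s: 13.03
ee_pos: [555.1, -162.4, 20.4]
ee_rot: [180.0, -0.0, 172.2]
force: [0.0, 0.7, 0.1]
gripper_width: 43.4
gripper_force: 0.0
```

step_arm(
  plan=[0,0,-1.5,0,0,0,0,0,-3,0,0,0,0,0,-3,0,0,0,0,0,-3,0,0,0,0,0,-3,0,0,0],
)

```text
time_s: 13.45
ee_pos: [554.8, -162.3, 156.6]
ee_rot: [180.0, -0.0, 172.2]
force: [0.8, -0.7, -0.2]
gripper_width: 45.0
gripper_force: 0.0
```

step_arm(
  plan=[2,0,-2,0,0,0,3,0,-2,0,0,0,3,0,-2,0,0,0,3,0,0,0,0,0,0,0,0,0,0,0],
)

```text
time_s: 13.87
ee_pos: [441.2, -146.5, 216.4]
ee_rot: [180.0, -0.1, 172.2]
force: [-0.4, -0.2, -0.4]
gripper_width: 45.0
gripper_force: 0.0
```

```bash
python3 - <<'E'
from h import *
g=viewer.grab_frame("scene");f=viewer.grab_frame("side")
cv2.imwrite("pics/end.png",np.hstack([f["img"][110:310,250:450],g["img"][150:350,370:570]])[:,:,::-1].repeat(2,0).repeat(2,1))
c=R.from_euler('z',7.65,degrees=True).as_matrix()
for r in viewer.pinpoint("opener",g)[:6]: print(np.round(r["location"]),round(r["score"],2),(c@(atz(g,r["location"],6)-[557,-163,0])).round(1))
E
```

```text
[349. 310.] 0.53 [-152.   130.6    6. ]
[450. 297.] 0.51 [-7.6  0.9  6. ]
[262. 222.] 0.51 [-62.4 445.7   6. ]
[288. 285.] 0.5 [-174.2  263.     6. ]
```

View pics/end.png

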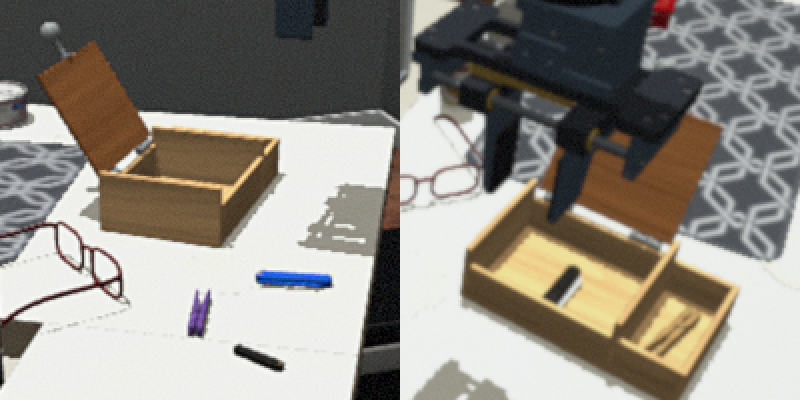

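The opener lies flat on the bay floor at tray (-8,1), in line front to back. The flap is open, the peg and lighter are untouched, and the arm is clear.

```bash
python3 -c "
from workcell import env
print(env.job_done())"
```

```text
the job is handed in; nothing more can be done
None
```

The job is handed in: the flap stays open at its stop, and the larger black opener lies on the flap bay floor at about tray (-8, 1) mm, in line with front-to-back; I moved nothing else, and no verdict was returned.

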